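Lock the drawbar with its linch pin

ROBOT

A 6-joint arm with a two-finger parallel gripper is mounted at the origin on the work surface. World frame = base frame: x ahead of the robot, y to its left, z up, the work surface at z = 0. Lengths are in m, angles in rad, forces in N, time in s.
With the tool pointing down it reaches from about 0.3 to 0.875 m from the base axis. Payload 6.4 kg.
Tool frame: the origin (TCP) lies midway between the tips of the shut fingers; the grasp point (between the pads) lies ctrl.grip_depth behind it (ctrl.grip_depth is the distance from the TCP to the grasp point, in m); x points along the fingers, y is the direction in which the jaws open and shut, and the axes are right-handed (so a half turn about x gives the same grasp; the last joint's range is limited). The gripper opens to 85 mm and grips with 20 to 120 N. Pads are 22 mm wide; open, the fingers measure 114 mm over their backs; the gripper's body (76 mm by 85 mm) begins 54 mm behind the grasp point. The pads swing forward as they close: fully open they stand 13 mm farther back than shut.
Start: joints at [1.129, 0.181, 1.607, -0, 1.354, -0.206], TCP at [0.134, 0.559, 0.231] pointing down, gripper open.
Joint ranges: [-2.99, 2.99], [-0.89, 2.07], [0.3, 2.58], [-1.14, 4.28], [0, 2.63], [-3.12, 3.12]. Speed limits (rad/s): [2.57, 2.57, 3.01, 3.14, 3.14, 3.14].

INTERFACE

Orientations are given as a unit quaternion [w, x, y, z].
In Python, from bench import ctrl gives the robot as it stands.
- The arm moves only by the tool carry_out, never from a script. Its argument "motion" is one flat list of numbers, 7 for each row, row after row: the turn, a rotation vector about the tool's x, y, z in degrees, then the shift along the tool's x, y, z in m, then the gripper's target within -1 to 1 (shut at 1, half-way at 0, fully open at -1). A call has 1 to 10 rows; each row shifts and turns the pose as measured when the row begins, along the tool's axes as they then stand; what a row does not reach is not made up. A row lasts 1/10 s, in which the tool goes at most 50 mm and 8.59 degrees, less where a joint would pass 70% of its speed; a pose out of reach is approached as far as the arm can. A call with a gripper value outside its range is refused whole. The fingers move at their own pace and stop on an object; the grip force is fixed at half the most. Time passes only in rows, so rows that do not move let the fingers close. It gives the time, the measured TCP pose, the force and the opening at its end, in the units of the state.
- ctrl.get_obs(): the state, without advancing time (a new reading comes with each control period).
- ctrl.camera(name): name is "scene" or "side" or "wrist"; returns the picture (420x560x3 uint8, blue, green, red); there is no depth.
- ctrl.camera_params(name): a dict with "mtx" (3x3 intrinsics, pixels), "k1" (the pictures are not rectified: a ray, as slopes to the right and down, at radius r is drawn at 1 + k1 r^2 times it, then the intrinsics apply), "pose" (4x4, takes a point from camera to world coordinates); the wrist camera has in their place "hand_eye" (4x4, takes a point from camera to tool coordinates, whose origin is the TCP and whose axes are the tool frame's). Camera axes: x right, y down, z forward; pixel columns grow to the right and rows downward; lengths in m; the calibration is good to about 2 mm. A picture is of the moment at which its call begins: read the wrist's pose just before it. camera_params takes no time and is no camera call.
- ctrl.hand_in(): hands the job in, once; it reports no verdict.
Trained networks look in the newest picture that a camera, given by its name, has taken for a name from the list of things; names that differ only in an ending like _2 or _b are one class to them, and where a whole thing is asked for, a point or a joint stands for the part that bears it (a point fixed in the world has none). Each returns a list of dicts, best first, with "conf" (0 to 1); they miss things now and then, are a little off and sometimes report something else, mostly with a low value. They report only what shows in the picture. A call takes as long as a camera call. They do not tell look-alikes from the thing itself.
- ctrl.boxes_of(camera, thing): "point" ([x, y, z] in m, in the coordinates of the camera as it stood for that picture, good to about 4 mm: the middle of the surface that is visible of it).
- ctrl.trace(camera, thing): "pixels" (420x560 bool, what is visible of it).
- ctrl.landmark_of(camera, thing): "point" ([x, y, z] in m, in the coordinates of the camera as it stood for that picture, good to about 4 mm: a listed point, or the origin of a listed thing).
The state is a dict: "time_s": time; "q": joint angles; "dq": joint speeds; "joint_efforts": joint torques, N m; "eef_pos": TCP position; "eef_rot": TCP orientation; "wrist_force": force on the tool from outside, world axes, zero at the start; "torque": the same for the moment, N m; "opening": opening from 0.0 (shut) to 1.0 (fully open).
Only numpy, scipy, OpenCV 4.12 (cv2) and the standard library are available. Lean on these libraries where they do the work, as an engineer would, in place of code of your own. Each camera call takes 0.05 s, during which the arm holds its last target. There are 200 camera calls.

TASK

Take the linch pin out of the drilled block and push it gently down through the cross hole in the hitch's square bar until its collar sits on the bar, without forcing it. Then flip its sprung ring over and press it past the end of the bar until it snaps shut underneath, leave the pin fully home and upright and let go, and leave the other things on the bench alone.

Things in the scene. Friction and masses are not known exactly. Their poses are not given: they have to be found in the camera images.
- hitch: Fixed dark steel drawbar hitch: a level 50 mm square tube, 120 mm long, top at z = 120 mm, on a foot 110 mm wide, 130 mm long. Origin on the bench straight below the middle of the tube's mouth; x points from the mouth back along the tube, z up. A bright 30 mm square bar comes out of the mouth towards -x, centred on y = 0, underside at z = 80 mm, top face at z = 110 mm.
- mouth (a point): Middle of the tube's mouth at the height of the bar's top face; axes as the hitch. A 13 mm round hole goes straight down through the bar, 55 mm from its free end (bevelled back to 50 mm at the underside). The bar sits anywhere in its end float: the hole is 36 to 54 mm out from here along -x, different each time and not reported: see it or feel for it with the pin's foot. It slides stiffly (15 N).
- pin_head (a point): Centre of the square head (20 x 20 x 40 mm, sides along x and y) of the bright steel linch pin; z from foot to head. Below it: head's underside at -20 mm, 22 mm collar to -32 mm, 11 mm round shank to the foot at -92 mm. With the collar on the bar this point is 142 mm above the bench. Grip across y in the upper half, fingertips no more than 9 mm below this point, clear of the ring.
- pin: The linch pin, 112 mm long, about 0.2 kg with its ring: origin at the centre of its foot, axes as its head. The last 10 mm of the shank taper to 4 mm. A sprung ball inside the bar's bore grips the shank: past it and home takes a push of roughly 5 to 20 N. The ring starts leaning over the pin's +x, so in the hitch the pin's x must point like the hitch's x.
- ring_end (a point): Middle of the crossbar of the pin's ring: springy loop of 6 mm wire, 56 mm wide between arm centres, hinged on both sides of the collar about the pin's y axis, 26 mm below the head's centre. Crossbar 62 mm from the hinge; beyond it a flat thumb tab, 20 wide, 6 thick, reaching 83 mm from the hinge. The loop can stretch by up to 8 mm along its arms (7 N per mm).
- ring (a joint): Angle of the ring, rad. 0 = open, leaning 40 degrees from upright to the pin's +x; grows as it goes over the head (0.7 upright) to -x (2.27 level) and down. It hangs loose, until at about 2.75 the crossbar meets the bar's end; pressed down there (about 4 to 12 N) it stretches some 2 mm over the end's lower edge, then snaps under and drops to 3.6 = shut, under the bar by the foot.
- block: Fixed drilled block of dark steel, 60 x 60 x 66 mm, with a 16 mm hole in which the pin stands, its collar on the block's top and its foot 6 mm above the bench. Origin at the centre of the underside.
- spray: Bystander: white spray bottle with a red head, 72 mm across, 230 mm high; origin at the centre of its underside.
- rods: Bystander: cardboard box of welding rods, 300 x 75 x 45 mm; origin at the centre of its underside.
- hammer: Bystander: hammer lying on the bench, handle to its -x.
- brush: Bystander: brush lying on the bench, handle to its -x.
Mind the look-alikes: they are no part of the job. There is more than one size of the hitch; the one meant has the size given above.

How it is judged:
By the outcome, as a careful person would: the job done as asked, in the order asked, and still so for the second after the job is handed in, with the robot touching nothing.
It also fails if it takes over 64 s, if anything falls off the work surface, if the arm or the gripper's body presses on something with over 40 N, if the wrist force passes 120 N, or if a joint passes its speed limit or range.

## Working session

There is one attempt and no reset: what is moved stays moved. The work goes in short steps, Python scripts to look and compute and a tool call to move; the robot and the scene stay as the last step left them, time stands still between calls to the robot, and variables do not carry over. Pictures are saved under pics/ and viewed, about 8 in all and at most 12, crops included, and the job is handed in when it is done.

Besides the shell and the picture viewer there is one more tool, called after ">>>" by a JSON object that holds its "name" and its "arguments". carry_out: Moves the arm, as the interface text tells. Its arguments: {"type":"object","properties":{"motion":{"type":"array"}},"required":["motion"]}

```bash
mkdir -p pics; ls; cat > h.py <<'E'
import numpy as np, cv2
from bench import ctrl
from scipy.spatial.transform import Rotation as R
def T_tool():
    o=ctrl.get_obs(); T=np.eye(4); q=o['eef_rot']; T[:3,:3]=R.from_quat([q[1],q[2],q[3],q[0]]).as_matrix(); T[:3,3]=o['eef_pos']; return T
def T_cam(c):
    p=ctrl.camera_params(c)
    return T_tool()@np.array(p['hand_eye']) if c=='wrist' else np.array(p['pose'])
def world(c,pt,T=None):
    T=T_cam(c) if T is None else T
    return (T@np.r_[pt,1])[:3]
def proj(c,P,T=None):
    T=T_cam(c) if T is None else T
    p=ctrl.camera_params(c); v=np.linalg.inv(T)@np.r_[P,1]; s=v[:2]/v[2]; s=s*(1+p['k1']*(s@s)); m=np.array(p['mtx']); return (m@np.r_[s,1])[:2]
def ray(c,uv,T=None):
    T=T_cam(c) if T is None else T
    p=ctrl.camera_params(c); m=np.array(p['mtx']); d=(np.linalg.inv(m)@np.r_[uv,1])[:2]; s=d.copy()
    for _ in range(20): s=d/(1+p['k1']*(s@s))
    return T[:3,3],T[:3,:3]@np.r_[s,1]
def onz(c,uv,z,T=None):
    o,d=ray(c,uv,T); return o+d*(z-o[2])/d[2]
E
python3 - <<'E'
from h import *
print(ctrl.get_obs(), ctrl.grip_depth)
ims=[]
for c in ['scene','side','wrist']:
    im=ctrl.camera(c); cv2.imwrite(f'pics/{c}0.png',im)
    print(c,T_cam(c)[:3].round(3).tolist(), ctrl.camera_params(c)['mtx'])
    for n in ['hitch','mouth','pin_head','pin','ring_end','block','spray','rods','hammer','brush']:
        for d in ctrl.landmark_of(c,n)[:3]:
            print(c,n,round(d['conf'],2),world(c,d['point']).round(3))
E
```

```text
pics
{'time_s': 0.0, 'q': array([ 1.12867093e+00,  1.81559259e-01,  1.60802639e+00,  3.40115208e-05,
        1.35380650e+00, -2.06311209e-01]), 'dq': array([ 0.00092976,  0.00016022, -0.00081458,  0.00098184,  0.00202062,
       -0.00031522]), 'joint_efforts': array([-3.04255582e-04, -4.44862890e+01, -3.51333797e+01, -2.46311065e-04,
        9.27161775e-03,  6.50989705e-06]), 'eef_pos': array([0.1340725 , 0.55857161, 0.23036504]), 'eef_rot': array([ 0.70198295,  0.08258308,  0.70241056, -0.08378174]), 'wrist_force': array([ 0.50480847, -0.05466376, -0.6038751 ]), 'torque': array([ 0.05335997, -0.02886056, -0.00083861]), 'opening': 1.0010540467647298} 0.0187
scene [[0.157, 0.566, -0.809, 1.575], [0.988, -0.096, 0.124, -0.145], [-0.008, -0.818, -0.575, 0.824]] [[543.6022157    0.         272.92421823]
 [  0.         543.6022157  213.38747127]
 [  0.           0.           1.        ]]
scene hitch 0.87 [ 0.334  0.242 -0.003]
scene hitch 0.74 [ 0.602  0.164 -0.001]
scene hitch 0.73 [ 0.739 -0.18   0.002]
scene mouth 0.95 [0.34  0.239 0.079]
scene mouth 0.83 [ 0.735 -0.18   0.077]
scene m
[... 646 characters left out ...]
597  0.162 -0.001]
side hitch 0.6 [0.335 0.236 0.001]
side mouth 0.92 [0.335 0.238 0.077]
side mouth 0.89 [ 0.737 -0.182  0.077]
side mouth 0.8 [0.6   0.166 0.113]
side pin_head 0.5 [ 0.576 -0.163  0.098]
side pin 0.81 [ 0.569 -0.158  0.007]
side ring_end 0.66 [ 0.612 -0.169  0.121]
side block 0.72 [ 0.574 -0.162  0.003]
side spray 0.96 [ 0.782 -0.007 -0.001]
side rods 0.66 [0.642 0.404 0.001]
side hammer 0.72 [ 0.467 -0.014  0.006]
side brush 0.57 [ 0.531 -0.401  0.001]
wrist [[0.235, 0.919, 0.316, 0.054], [0.972, -0.222, -0.076, 0.579], [0.0, 0.325, -0.946, 0.373]] [[369.60488739   0.         282.06228693]
 [  0.         369.60488739 210.47058862]
 [  0.           0.           1.        ]]
```

```bash
python3 - <<'E'
import cv2,numpy as np
s=cv2.imread('pics/scene0.png');d=cv2.imread('pics/side0.png')
cv2.imwrite('pics/a.png',s);
from h import proj
print(proj('scene',[.6,.165,.11]),proj('side',[.6,.165,.11]),proj('scene',[.573,-.16,.1]),proj('side',[.573,-.16,.1]))
cv2.imwrite('pics/b.png',np.hstack([cv2.resize(s,(400,300)),cv2.resize(d,(400,300))]))
u,v=proj('side',[.58,.165,.1]).astype(int);A=cv2.resize(d[v-65:v+65,u-65:u+65],(400,400),interpolation=2)
u,v=proj('scene',[.58,.165,.1]).astype(int);B=cv2.resize(s[v-65:v+65,u-65:u+65],(400,400),interpolation=2)
cv2.imwrite('pics/c.png',np.hstack([B,A]))
E
```

```text
[342.39440274 214.45689122] [260.12364304 275.32520707] [198.94801025 225.19005347] [288.00786842 179.35704716]
```

View pics/b.png

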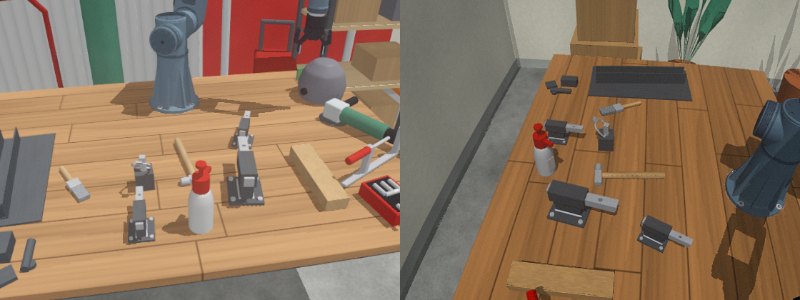

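View pics/c.png

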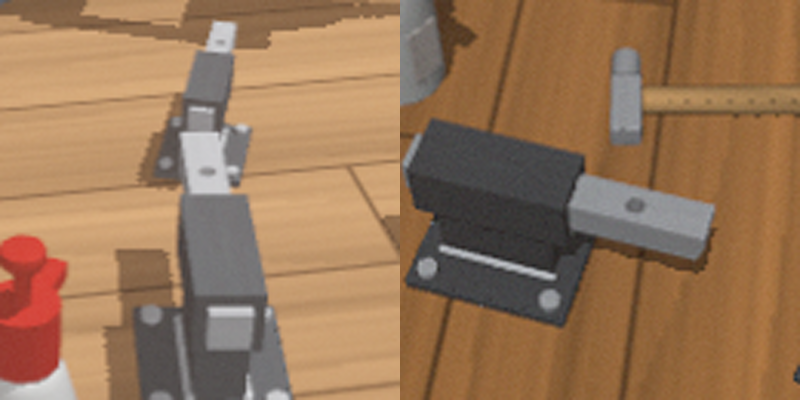

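```bash
cat >> h.py <<'E'
def plan(pos,yaw,n,g,tilt=0.):
    """tool x down, tool y = yaw direction (+90deg); tilt about tool y (deg). yaw=pin-x direction in rad, either sign of y"""
    T=T_tool()
    c,s=np.cos(yaw),np.sin(yaw)
    best=None
    for sg in (1,-1):
        x=np.array([0,0,-1.]); y=sg*np.array([-s,c,0]); z=np.cross(x,y)
        M=np.c_[x,y,z]@R.from_euler('y',tilt,degrees=True).as_matrix()
        rv=R.from_matrix(T[:3,:3].T@M).as_rotvec(degrees=True)
        if best is None or np.linalg.norm(rv)<np.linalg.norm(best[0]): best=(rv,M)
    rv,M=best
    print('total rv',rv.round(1),'dist',np.linalg.norm(pos-T[:3,3]).round(4))
    out=[]
    dp=(np.asarray(pos)-T[:3,3])/n
    for i in range(n):
        Ri=T[:3,:3]@R.from_rotvec(rv*i/n,degrees=True).as_matrix()
        out+=[*(rv/n).round(2),*(Ri.T@dp).round(4),g]
    print([float(v) for v in out])
def st():
    o=ctrl.get_obs(); T=T_tool()
    print('t',round(o['time_s'],2),'p',o['eef_pos'].round(4),'F',o['wrist_force'].round(1),'tq',o['torque'].round(2),'op',round(o['opening'],3)); print(T[:3,:3].round(3).tolist())
E
python3 - <<'E'
from h import *
st(); print(np.array(ctrl.camera_params('wrist')['hand_eye']).round(3).tolist())
u,v=proj('side',[.58,.165,.1]).astype(int)
a=onz('side',np.array([u-65,v-65])+np.array([235,205])*130/400,.11)
e=[onz('side',np.array([u-65,v-65])+np.array(p)*130/400,.11) for p in ([180,177],[313,207],[172,222])]
u,v=proj('scene',[.58,.165,.1]).astype(int)
b=onz('scene',np.array([u-65,v-65])+np.array([207,171])*130/400,.11)
print(a,b,e)
plan([.56,-.16,.26],-.2,10,-1)
plan([.50,-.16,.26],-.2,20,-1)
E
```

```text
t 1.65 p [0.1343 0.5591 0.2313] F [ 0.5 -0.1  0.2] tq [ 0.   -0.01 -0.01] op 0.999
[[-0.0, 0.234, 0.972], [-0.0, 0.972, -0.234], [-1.0, -0.0, -0.0]]
[[-0.0, -0.325, 0.946, -0.142], [1.0, -0.001, 0.0, 0.0], [0.001, 0.946, 0.325, -0.083], [0.0, 0.0, 0.0, 1.0]]
[0.5540259  0.17070052 0.11      ] [0.55659182 0.17392736 0.11      ] [array([0.59665167, 0.15164606, 0.11      ]), array([0.49840905, 0.16564048, 0.11      ]), array([0.59663275, 0.19038619, 0.11      ])]
total rv [-2.1 -0.   0. ] dist 0.8361
[-0.21, -0.0, 0.0, -0.0029, -0.06, 0.0582, -1.0, -0.21, -0.0, 0.0, -0.0029, -0.0602, 0.058, -1.0, -0.21, -0.0, 0.0, -0.0029, -0.0604, 0.0578, -1.0, -0.21, -0.0, 0.0, -0.0029, -0.0606, 0.0575, -1.0, -0.21, -0.0, 0.0, -0.0029, -0.0608, 0.0573, -1.0, -0.21, -0.0, 0.0, -0.0029, -0.061, 0.0571, -1.0, -0.21, -0.0, 0.0, -0.0029, -0.0612, 0.0569, -1.0, -0.21, -0.0, 0.0, -0.0029, -0.0614, 0.0567, -1.0, -0.21, -0.0, 0.0, -0.0029, -0.0616, 0.0564, -1.0, -0.21, -0.0, 0.0, -0.0029, -0.0618, 0.0562, -1.0]
total rv [-2.1 -0.   0. ] dist 0.8073
[-0.1, -0.0, 0.0, -0.0014, -0.0307, 0.0262, -1.0, -0.1, -0.0, 
[... 214 characters left out ...]
9, 0.0259, -1.0, -0.1, -0.0, 0.0, -0.0014, -0.031, 0.0258, -1.0, -0.1, -0.0, 0.0, -0.0014, -0.031, 0.0258, -1.0, -0.1, -0.0, 0.0, -0.0014, -0.0311, 0.0257, -1.0, -0.1, -0.0, 0.0, -0.0014, -0.0311, 0.0257, -1.0, -0.1, -0.0, 0.0, -0.0014, -0.0312, 0.0256, -1.0, -0.1, -0.0, 0.0, -0.0014, -0.0312, 0.0256, -1.0, -0.1, -0.0, 0.0, -0.0014, -0.0312, 0.0255, -1.0, -0.1, -0.0, 0.0, -0.0014, -0.0313, 0.0255, -1.0, -0.1, -0.0, 0.0, -0.0014, -0.0313, 0.0254, -1.0, -0.1, -0.0, 0.0, -0.0014, -0.0314, 0.0253, -1.0, -0.1, -0.0, 0.0, -0.0014, -0.0314, 0.0253, -1.0, -0.1, -0.0, 0.0, -0.0014, -0.0315, 0.0252, -1.0, -0.1, -0.0, 0.0, -0.0014, -0.0315, 0.0252, -1.0, -0.1, -0.0, 0.0, -0.0014, -0.0316, 0.0251, -1.0]
```

>>> {"name": "carry_out", "arguments": {"motion": [0, 0, 0, -0.003, -0.027, 0.041, -1, 0, 0, 0, -0.003, -0.027, 0.041, -1, 0, 0, 0, -0.003, -0.027, 0.041, -1, 0, 0, 0, -0.003, -0.027, 0.041, -1, 0, 0, 0, -0.003, -0.027, 0.041, -1, 0, 0, 0, -0.003, -0.027, 0.041, -1, 0, 0, 0, -0.003, -0.027, 0.041, -1, 0, 0, 0, -0.003, -0.027, 0.041, -1, 0, 0, 0, -0.003, -0.027, 0.041, -1, 0, 0, 0, 0, -0.02, 0.037, -1]}}

```text
time_s: 2.65
eef_pos: [0.4733, 0.2045, 0.2602]
eef_rot: [0.704, 0.08, 0.701, -0.078]
wrist_force: [0.5, 1.5, 0.1]
opening: 0.999
```

```bash
python3 - <<'E'
from h import *
T=T_tool(); im=ctrl.camera('wrist'); np.save('pics/T1.npy',T_cam('wrist'));cv2.imwrite('pics/w1.png',im); st()
for n in ['mouth','hitch']:
    for d in ctrl.landmark_of('wrist',n)[:2]: print(n,round(d['conf'],2),world('wrist',d['point']).round(4))
plan([.50,-.15,.26],-.2,8,-1)
E
```

```text
t 2.7 p [0.4777 0.2004 0.2601] F [ 2.6 -4.4  0.8] tq [-0.15 -0.13 -0.04] op 0.996
[[0.008, 0.226, 0.974], [0.001, 0.974, -0.226], [-1.0, 0.002, 0.008]]
mouth 0.9 [0.6049 0.1589 0.1088]
mouth 0.65 [0.3374 0.2379 0.078 ]
hitch 0.79 [ 0.5995  0.166  -0.0033]
total rv [-1.6  0.1 -0.2] dist 0.3556
[-0.2, 0.02, -0.03, -0.0002, -0.0424, 0.0133, -1.0, -0.2, 0.02, -0.03, -0.0002, -0.0425, 0.0131, -1.0, -0.2, 0.02, -0.03, -0.0002, -0.0425, 0.013, -1.0, -0.2, 0.02, -0.03, -0.0002, -0.0426, 0.0128, -1.0, -0.2, 0.02, -0.03, -0.0002, -0.0426, 0.0127, -1.0, -0.2, 0.02, -0.03, -0.0001, -0.0426, 0.0125, -1.0, -0.2, 0.02, -0.03, -0.0001, -0.0427, 0.0124, -1.0, -0.2, 0.02, -0.03, -0.0001, -0.0427, 0.0122, -1.0]
```

View pics/w1.png

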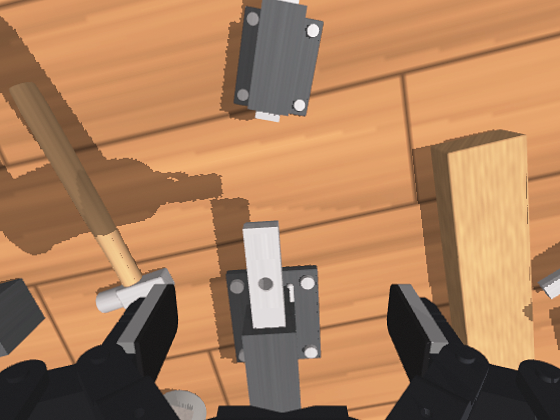

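```bash
python3 - <<'E'
from h import *
T=np.load('pics/T1.npy'); im=cv2.imread('pics/w1.png'); hsv=cv2.cvtColor(im,cv2.COLOR_BGR2HSV)
m=((hsv[...,1]<40)&(hsv[...,2]>150)); L=[];Rr=[]
for v in range(238,322,3):
    xs=np.where(m[v,230:300])[0]+230
    L.append(onz('wrist',[xs[0]-.5,v],.11,T)[:2]);Rr.append(onz('wrist',[xs[-1]+.5,v],.11,T)[:2])
for q in (L,Rr):
    q=np.array(q); vx,vy,x0,y0=cv2.fitLine(q.astype(np.float32),cv2.DIST_HUBER,0,.01,.01).ravel(); print('yaw',np.arctan(vy/vx), 'y at x=.555',y0+(.555-x0)*vy/vx)
h=((hsv[270:300,250:282,2]<140)); ys,xs=np.where(h); c=[xs.mean()+250,ys.mean()+270]; print(c,len(xs),onz('wrist',c,.11,T))
# mouth line
for p in ([252,329],[286,326],[243,228],[277,222]): print(p,onz('wrist',p,.11,T))
E
```

```text
yaw -0.164448 y at x=.555 0.15165271
yaw -0.15075007 y at x=.555 0.18353361
[np.float64(265.75), np.float64(283.48333333333335)] 120 [0.56022452 0.16693236 0.11      ]
[252, 329] [0.60442443 0.14268913 0.11      ]
[286, 326] [0.60849222 0.17451197 0.11      ]
[243, 228] [0.5037467 0.1610355 0.11     ]
[277, 222] [0.50501049 0.19041222 0.11      ]
```

>>> {"name": "carry_out", "arguments": {"motion": [0, 0, 0, 0, -0.043, 0.013, -1, 0, 0, 0, 0, -0.043, 0.013, -1, 0, 0, 0, 0, -0.043, 0.013, -1, 0, 0, 0, 0, -0.043, 0.013, -1, 0, 0, 0, 0, -0.043, 0.013, -1, 0, 0, 0, 0, -0.043, 0.013, -1, 0, 0, 0, 0, -0.043, 0.013, -1, 0, 0, 0, 0, -0.043, 0.013, -1, 0, 0, 0, 0, 0, 0, -1]}}

```text
time_s: 3.7
eef_pos: [0.4962, -0.1537, 0.2571]
eef_rot: [0.704, 0.077, 0.702, -0.071]
wrist_force: [0.6, 0.9, -0.1]
opening: 0.999
```

```bash
python3 - <<'E'
from h import *
T=T_cam('wrist'); im=ctrl.camera('wrist'); np.save('pics/T2.npy',T);cv2.imwrite('pics/w2.png',im); st()
for n in ['pin_head','ring_end','pin','block']:
    for d in ctrl.landmark_of('wrist',n)[:2]: print(n,round(d['conf'],2),world('wrist',d['point'],T).round(4))
E
```

```text
t 3.75 p [ 0.496  -0.1513  0.2569] F [-0.5  1.1  0.1] tq [0.01 0.   0.03] op 0.998
[[0.003, 0.207, 0.978], [0.009, 0.978, -0.207], [-1.0, 0.01, 0.001]]
pin_head 0.59 [ 0.5746 -0.1594  0.0932]
ring_end 0.77 [ 0.6122 -0.1742  0.1172]
block 0.67 [ 5.660e-01 -1.621e-01 -2.000e-04]
block 0.18 [ 0.5739 -0.1636  0.0941]
```

View pics/w2.png

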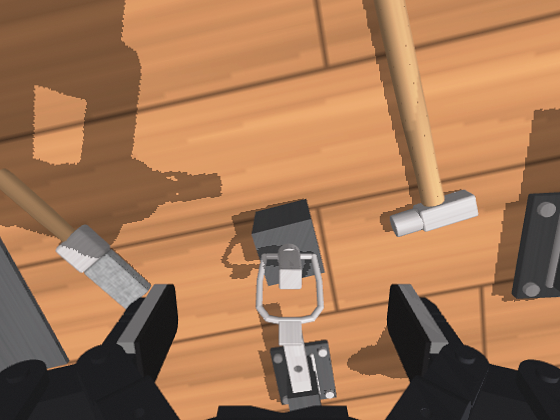

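```bash
python3 - <<'E'
from h import *
T=np.load('pics/T2.npy'); im=cv2.imread('pics/w2.png'); g=cv2.cvtColor(im,cv2.COLOR_BGR2GRAY)
print(g[255:300:3,272:312:2])
cv2.imwrite('pics/w2c.png',cv2.resize(im[235:345,240:340],(730,800)[::1],interpolation=2)[:600])
for p in ([290,282],[290,319],[279,270],[301,270],[279,290],[301,290]): print(p,onz('wrist',p,.118,T).round(4))
print(onz('wrist',[290,319],.1195,T))
E
```

```text
[[132 132 133 105 106 110 111 111 114 114 112 115 113 118 164 202 201 201
  201 202]
 [131 131 132 121 107 111 112 114 115 116 115 115 115 115 175 214 215 217
  216 206]
 [ 60  60  60 102 108 111 113 114 116 111 115 115 114 118 126 100  87  59
   60  58]
 [ 58  59  60  73 109 112 113 115 116 107 105 115 116 116 129 100  87  60
   59 105]
 [100 104 102 101 105 114 114 114 116 110 114 115 115 115 129 102  60  62
   61  78]
 [100 102 101 103 191 209 215 213 211 209 202 199 200 198 208  75  60  61
   79 100]
 [102 101 101 102 195 220 218 216 217 215 217 219 219 219 225  72  60  59
  101  99]
 [102 103 100 104 198 218 215 216 215 217 218 219 218 221 223  56  53  95
  134 174]
 [101 102 100 103 202 215 215 215 217 218 218 216 221 219 220 156 169 170
  168 167]
 [101 100  99 102 199 213 213 217 218 216 217 220 219 218 215 152 165 166
  165 165]
 [162 172 170 153 193 214 216 216 215 218 219 219 218 215 215 162 166 168
  167 167]
 [165 165 165 164 187 212 213 213 217 213 218 212 207 208 191 165 168 167
  167 167]
 [164 165 164 164 165 165 166 165 166 165 166 167 168 166 165 165 165 165
  165 164]
 [165 166 165 167 166 166 165 165 166 165 164 165 164 163 163 163 162 162
  162 161]
 [165 164 163 162 163 163 162 162 161 162 160 160 159 158 159 160 161 162
  161 162]]
[290, 282] [ 0.5752 -0.1621  0.118 ]
[290, 319] [ 0.6118 -0.1697  0.118 ]
[279, 270] [ 0.5619 -0.1689  0.118 ]
[301, 270] [ 0.5659 -0.1506  0.118 ]
[279, 290] [ 0.5809 -0.173   0.118 ]
[301, 290] [ 0.585  -0.1544  0.118 ]
[ 0.61076397 -0.16950637  0.1195    ]
```

View pics/w2c.png

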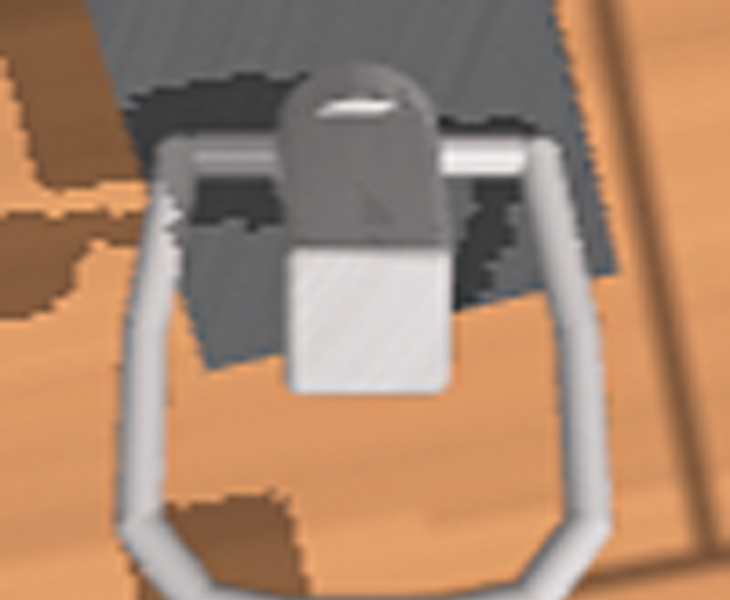

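>>> {"name": "carry_out", "arguments": {"motion": [0, 0, 0, 0, 0.003, 0.037, -1, 0, 0, 0, 0, 0.003, 0.037, -1, 0, 0, 0, 0.035, 0, 0, -1, 0, 0, 0, 0.035, 0, 0, -1, 0, 0, 0, 0.035, 0, 0, -1, 0, 0, 0, 0, 0, 0, -1]}}

```text
time_s: 4.55
eef_pos: [0.575, -0.1446, 0.1519]
eef_rot: [0.706, 0.07, 0.702, -0.063]
wrist_force: [-0.2, 1.5, -0.1]
opening: 1.003
```

```bash
python3 - <<'E'
from h import *
T=T_cam('wrist'); im=ctrl.camera('wrist');cv2.imwrite('pics/w3.png',im[150:,130:430]); st()
print(T_tool()[:3,:3].T@(np.array([.5712,-.1607,.094])-T_tool()[:3,3]))
E
```

```text
t 4.6 p [ 0.5767 -0.1454  0.155 ] F [ 0.1 -0.3  0.6] tq [-0.01  0.02  0.08] op 0.999
[[0.012, 0.187, 0.982], [0.007, 0.982, -0.188], [-1.0, 0.009, 0.01]]
[ 0.06080393 -0.01658365 -0.00318202]
```

View pics/w3.png

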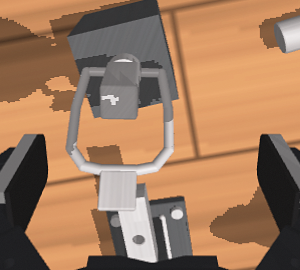

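```bash
python3 - <<'E'
from h import *
plan([.5712,-.1607,.120],-.207,2,-1)
E
```

```text
total rv [ 1.1  0.6 -0.5] dist 0.0386
[0.53, 0.29, -0.25, 0.0174, -0.0082, -0.0015, -1.0, 0.53, 0.29, -0.25, 0.0174, -0.0081, -0.0013, -1.0]
```

>>> {"name": "carry_out", "arguments": {"motion": [1.1, 0.6, -0.5, 0.005, -0.016, -0.003, -1, 0, 0, 0, 0, 0, 0, -1, 0, 0, 0, 0.03, 0, 0, -1, 0, 0, 0, 0, 0, 0, -1]}}

```text
time_s: 5.0
eef_pos: [0.5749, -0.1628, 0.1277]
eef_rot: [0.707, 0.071, 0.7, -0.075]
wrist_force: [0.6, 0.1, -1.2]
opening: 0.996
```

```bash
python3 - <<'E'
from h import *
st();plan([.5712,-.1607,.094],-.207,1,-1)
E
```

```text
t 5.0 p [ 0.5749 -0.1628  0.1277] F [ 0.6  0.1 -1.2] tq [-0.02  0.01 -0.03] op 0.996
[[0.01, 0.206, 0.978], [-0.007, 0.979, -0.206], [-1.0, -0.004, 0.011]]
total rv [-0.   0.6  0.3] dist 0.034
[-0.04, 0.62, 0.25, 0.0337, 0.0015, -0.0044, -1.0]
```

>>> {"name": "carry_out", "arguments": {"motion": [0, 0.6, 0.25, 0, 0.0015, -0.0045, -1, 0, 0, 0, 0.018, 0, 0, -1, 0, 0, 0, 0.015, 0, 0, -1, 0, 0, 0, 0, 0, 0, -1, 0, 0, 0, 0, 0, 0, -1]}}

```text
time_s: 5.5
eef_pos: [0.5749, -0.163, 0.103]
eef_rot: [0.707, 0.072, 0.7, -0.075]
wrist_force: [0.2, 0.4, -0.1]
opening: 1.0
```

```bash
python3 - <<'E'
from h import *
st();plan([.5712,-.1607,.094],-.207,1,-1)
E
```

```text
t 5.5 p [ 0.5749 -0.163   0.103 ] F [ 0.2  0.4 -0.1] tq [-0.02 -0.01  0.03] op 1.0
[[0.01, 0.207, 0.978], [-0.005, 0.978, -0.207], [-1.0, -0.002, 0.011]]
total rv [-0.1  0.6  0.1] dist 0.01
[-0.1, 0.6, 0.14, 0.009, 0.0015, -0.0042, -1.0]
```

>>> {"name": "carry_out", "arguments": {"motion": [0, 0.6, 0.1, 0.005, 0.0015, -0.004, -1, 0, 0.6, 0.1, 0.004, 0.0015, -0.004, -1]}}

```text
time_s: 5.7
eef_pos: [0.5685, -0.1588, 0.0957]
eef_rot: [0.7, 0.074, 0.706, -0.073]
wrist_force: [0.1, -0.2, -0.0]
opening: 1.001
```

```bash
python3 - <<'E'
from h import *
st();plan([.5712,-.1607,.094],-.207,1,-1)
E
```

```text
t 5.7 p [ 0.5685 -0.1588  0.0957] F [ 0.1 -0.2 -0. ] tq [ 0.   -0.08  0.  ] op 1.001
[[-0.008, 0.207, 0.978], [0.002, 0.978, -0.207], [-1.0, 0.0, -0.009]]
total rv [-0.1 -0.5 -0. ] dist 0.0037
[-0.11, -0.5, -0.03, 0.0016, -0.0013, 0.003, -1.0]
```

>>> {"name": "carry_out", "arguments": {"motion": [0, -0.5, 0, 0.001, -0.001, 0.0025, -1, 0, 0, 0, 0, 0, 0, -1, 0, 0, 0, 0, 0, 0, -1]}}

```text
time_s: 6.0
eef_pos: [0.5705, -0.16, 0.0943]
eef_rot: [0.703, 0.074, 0.703, -0.073]
wrist_force: [-0.3, -0.5, 0.7]
opening: 1.003
```

```bash
python3 - <<'E'
from h import *
st();plan([.5712,-.1607,.094],-.207,1,-1)
T=T_cam('wrist'); im=ctrl.camera('wrist');cv2.imwrite('pics/w4.png',im[150:,130:430])
E
```

```text
t 6.0 p [ 0.5705 -0.16    0.0943] F [-0.3 -0.5  0.7] tq [-0.05 -0.05  0.01] op 1.003
[[-0.0, 0.207, 0.978], [0.001, 0.978, -0.207], [-1.0, 0.001, -0.0]]
total rv [-0.1 -0.  -0. ] dist 0.0011
[-0.09, -0.03, -0.04, 0.0003, -0.0005, 0.0009, -1.0]
```

View pics/w4.png

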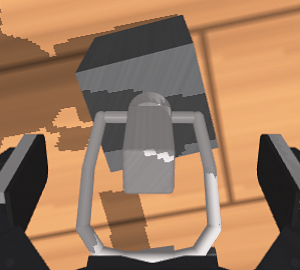

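>>> {"name": "carry_out", "arguments": {"motion": [0, 0, 0, 0, 0, 0, 1, 0, 0, 0, 0, 0, 0, 1, 0, 0, 0, 0, 0, 0, 1, 0, 0, 0, 0, 0, 0, 1, 0, 0, 0, 0, 0, 0, 1, 0, 0, 0, 0, 0, 0, 1, 0, 0, 0, 0, 0, 0, 1, 0, 0, 0, 0, 0, 0, 1]}}

```text
time_s: 6.85
eef_pos: [0.5708, -0.1602, 0.0949]
eef_rot: [0.703, 0.074, 0.703, -0.073]
wrist_force: [0.1, -0.6, 0.6]
opening: 0.222
```

```bash
python3 - <<'E'
from h import *
st();plan([.5712,-.1607,.094],-.207,1,-1)
E
```

```text
t 6.85 p [ 0.5708 -0.1602  0.0949] F [ 0.1 -0.6  0.6] tq [-0.04  0.06 -0.02] op 0.222
[[0.0, 0.207, 0.978], [0.0, 0.978, -0.207], [-1.0, 0.0, 0.0]]
total rv [-0.1  0.  -0. ] dist 0.0011
[-0.09, 0.02, -0.03, 0.0009, -0.0004, 0.0005, -1.0]
```

>>> {"name": "carry_out", "arguments": {"motion": [0, 0, 0, -0.02, 0, 0, 1, 0, 0, 0, -0.03, 0, 0, 1, 0, 0, 0, -0.03, 0, 0, 1, 0, 0, 0, -0.03, 0, 0, 1, 0, 0, 0, -0.03, 0, 0, 1, 0, 0, 0, -0.01, 0, 0, 1, 0, 0, 0, 0, 0, 0, 1]}}

```text
time_s: 7.55
eef_pos: [0.5691, -0.1595, 0.245]
eef_rot: [0.701, 0.075, 0.705, -0.073]
wrist_force: [0.2, 0.3, -2.1]
opening: 0.22
```

```bash
python3 - <<'E'
from h import *
st();plan([.545,.165,.24],-.158,10,1)
E
```

```text
t 7.55 p [ 0.5691 -0.1595  0.245 ] F [ 0.2  0.3 -2.1] tq [0.01 0.   0.01] op 0.22
[[-0.005, 0.207, 0.978], [0.003, 0.978, -0.207], [-1.0, 0.002, -0.005]]
total rv [-2.9 -0.3 -0.1] dist 0.3254
[-0.29, -0.03, -0.01, 0.0006, 0.0312, -0.0091, 1.0, -0.29, -0.03, -0.01, 0.0006, 0.0313, -0.0089, 1.0, -0.29, -0.03, -0.01, 0.0006, 0.0313, -0.0088, 1.0, -0.29, -0.03, -0.01, 0.0006, 0.0314, -0.0086, 1.0, -0.29, -0.03, -0.01, 0.0006, 0.0314, -0.0084, 1.0, -0.29, -0.03, -0.01, 0.0006, 0.0315, -0.0083, 1.0, -0.29, -0.03, -0.01, 0.0005, 0.0315, -0.0081, 1.0, -0.29, -0.03, -0.01, 0.0005, 0.0316, -0.008, 1.0, -0.29, -0.03, -0.01, 0.0005, 0.0316, -0.0078, 1.0, -0.29, -0.03, -0.01, 0.0005, 0.0316, -0.0076, 1.0]
```

Pin is held (≈2 N weight). Moving to the hitch.

>>> {"name": "carry_out", "arguments": {"motion": [-0.3, 0, 0, 0.0005, 0.02, -0.006, 1, -0.3, 0, 0, 0.0005, 0.032, -0.009, 1, -0.3, 0, 0, 0.0005, 0.032, -0.009, 1, -0.3, 0, 0, 0.0005, 0.032, -0.009, 1, -0.3, 0, 0, 0.0005, 0.032, -0.008, 1, -0.3, 0, 0, 0.0005, 0.032, -0.008, 1, -0.3, 0, 0, 0.0005, 0.032, -0.008, 1, -0.3, 0, 0, 0.0005, 0.032, -0.008, 1, -0.3, 0, 0, 0.0005, 0.032, -0.008, 1, -0.3, 0, 0, 0.0005, 0.02, -0.005, 1]}}

```text
time_s: 8.55
eef_pos: [0.5365, 0.1548, 0.2182]
eef_rot: [0.692, 0.059, 0.717, -0.056]
wrist_force: [0.8, 0.2, -2.0]
opening: 0.217
```

```bash
python3 - <<'E'
from h import *
st();plan([.545,.165,.235],-.158,2,1)
E
```

```text
t 8.55 p [0.5365 0.1548 0.2182] F [ 0.8  0.2 -2. ] tq [-0.12  0.   -0.02] op 0.217
[[-0.035, 0.162, 0.986], [0.008, 0.987, -0.162], [-0.999, 0.002, -0.036]]
total rv [-0.3 -2.1 -0.1] dist 0.0214
[-0.13, -1.03, -0.05, -0.0085, 0.0057, 0.0031, 1.0, -0.13, -1.03, -0.05, -0.0085, 0.0057, 0.0032, 1.0]
```

>>> {"name": "carry_out", "arguments": {"motion": [0, -1.0, 0, -0.012, 0.006, 0.003, 1, 0, -1.0, 0, -0.006, 0.003, 0.003, 1, 0, 0, 0, 0, 0, 0, 1, 0, 0, 0, 0, 0, 0, 1]}}

```text
time_s: 8.95
eef_pos: [0.5421, 0.164, 0.2315]
eef_rot: [0.703, 0.056, 0.707, -0.056]
wrist_force: [0.2, 0.1, -2.0]
opening: 0.222
```

```bash
python3 - <<'E'
from h import *
st();plan([.545,.165,.235],-.158,1,1)
T=T_cam('wrist'); im=ctrl.camera('wrist');np.save('pics/T5.npy',T)
s=ctrl.camera('side');sc=ctrl.camera('scene')
cv2.imwrite('pics/w5f.png',im);cv2.imwrite('pics/s5f.png',s);cv2.imwrite('pics/sc5f.png',sc)
def crop(im,c,r=55):
    u,v=proj(c,[.555,.168,.13]).astype(int); print(c,u-r,v-r); return cv2.resize(im[v-r:v+r,u-r:u+r],(400,400),interpolation=2)
a=cv2.resize(im[180:400,170:390],(400,400),interpolation=2)
cv2.imwrite('pics/m5.png',np.hstack([a,crop(s,'side')]))
E
```

```text
t 8.95 p [0.5421 0.164  0.2315] F [ 0.2  0.1 -2. ] tq [0.03 0.02 0.  ] op 0.222
[[-0.007, 0.159, 0.987], [0.001, 0.987, -0.159], [-1.0, -0.0, -0.007]]
total rv [-0.1 -0.4  0. ] dist 0.0046
[-0.07, -0.38, 0.03, -0.0035, 0.0014, 0.0026, 1.0]
side 225 218
```

View pics/m5.png

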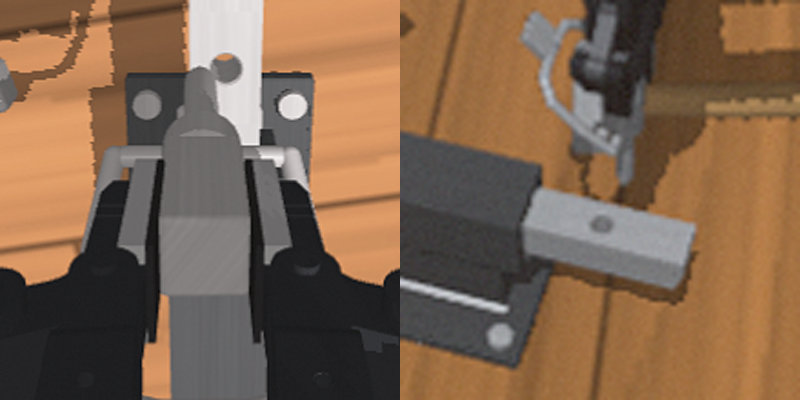

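```bash
python3 - <<'E'
from h import *
T=np.load('pics/T5.npy'); im=cv2.imread('pics/w5f.png'); hsv=cv2.cvtColor(im,cv2.COLOR_BGR2HSV)
hole=onz('wrist',[294.9,217.4],.11,T); print('hole',hole)
m=((hsv[...,1]<40)&(hsv[...,2]>150)); L=[];Rr=[]
for v in range(182,209,2):
    xs=np.where(m[v,262:325])[0]+262
    L.append(onz('wrist',[xs[0]-.5,v],.11,T)[:2]);Rr.append(onz('wrist',[xs[-1]+.5,v],.11,T)[:2])
for q in (L,Rr):
    q=np.array(q); vx,vy,x0,y0=cv2.fitLine(q.astype(np.float32),cv2.DIST_HUBER,0,.01,.01).ravel(); print('yaw',np.arctan(vy/vx),'y@hole',y0+(hole[0]-x0)*vy/vx)
he=np.array(ctrl.camera_params('wrist')['hand_eye'])
for dz in (0,.002):
  for x in (.089,.079,.029):
    print(dz,x,proj('wrist',[x,0,dz],he), 'crop',(proj('wrist',[x,0,dz],he)-[170,180])/.55)
g=hsv[212:250:3,268:312:2,2]; print(g)
# side: hole by crop (601,224)-> , foot tip
o=np.array([225,218]); print('side hole',onz('side',o+np.array([201,224])*110/400,.11), 'tip proj',(proj('side',(T_tool()@[.089,0,.002,1])[:3])-o)*400/110+[400,0])
E
```

```text
hole [0.5558744  0.17191293 0.11      ]
yaw -0.16768429 y@hole 0.15545926761497678
yaw -0.1752074 y@hole 0.18571231804449995
0 0.089 [281.61985937 215.59627412] crop [202.94519886  64.72049841]
0 0.079 [281.60983258 220.89400699] crop [202.92696833  74.35273999]
0 0.029 [281.54448004 255.36884753] crop [202.80814553 137.03426823]
0.002 0.089 [281.62426634 218.4252868 ] crop [202.95321152  69.86415783]
0.002 0.079 [281.61444089 223.82174858] crop [202.93534707  79.6759065 ]
0.002 0.029 [281.55044324 258.91373029] crop [202.81898771 143.47950962]
[[126 122 214 218 224 225 222 222 223 221 134 194 206 207 151 101 141 224
  227 228 224 221]
 [120 118 158 215 226 228 226 224 222 144 103 107 108 108 107 105  99 138
  229 228 223 221]
 [116 116 156 189  98 105 108 114 143 137 134 106 108 109 106 109 102 130
  223 228 223 221]
 [ 52  50  82 105 107 108 111 118 125 130 135 123 110 109 107 108 109 184
  228 228 222 220]
 [ 58  60  97 106 108 108 111 120 126 130 169 140 118 109 103 170 194 228
  226 227 221 221]
 [ 58  59 102 106 108 109 112 121 127 132 151 226 219 215 229 228 227 224
  225 228 222 221]
 [ 59  64 103 106 109 109 114 107 128 129 140 227 221 223 225 227 227 226
  225 227 221 222]
 [ 60  65 104 108 110 109 107 108 107 132 130 227 222 222 225 227 227 225
  226 228 221 221]
 [ 59  64 103 108 110 110 108 110 108 102 133 210 222 222 225 228 227 225
  226 227 221 221]
 [104 123 104 107 109 109 108 108 109 104 137 194 223 222 225 228 227 225
  226 227 222 221]
 [127 131 104 110 109 108 110 113 112 112 109 187 226 223 225 228 228 225
  225 227 221 222]
 [107 106 108 109 109 108 110 113 112 111 113 112 105 131 231 229 227 224
  226 225 221 221]
 [107 108 107 109 108 108 110 114 112 111 112 113 109 107 100 201 225 224
  224 223 223 223]]
side hole [0.5542524  0.17066259 0.11      ] tip proj [620.57572605 185.87914389]
```

```bash
python3 - <<'E'
from h import *
plan([.5537,.1713,.215],-.165,2,1)
E
```

```text
total rv [ 0.3 -0.4  0. ] dist 0.0215
[0.15, -0.19, 0.01, 0.0082, 0.0045, 0.0052, 1.0, 0.15, -0.19, 0.01, 0.0082, 0.0046, 0.0051, 1.0]
```

>>> {"name": "carry_out", "arguments": {"motion": [0.3, -0.4, 0, 0.008, 0.0065, 0.0085, 1, 0, 0, 0, 0.004, 0.002, 0.003, 1, 0, 0, 0, 0, 0, 0, 1, 0, 0, 0, 0, 0, 0, 1]}}

```text
time_s: 9.5
eef_pos: [0.5563, 0.1696, 0.2177]
eef_rot: [0.705, 0.059, 0.705, -0.059]
wrist_force: [-0.0, -0.7, -2.2]
opening: 0.22
```

```bash
python3 - <<'E'
from h import *
st();plan([.5537,.1713,.215],-.165,1,1)
E
```

```text
t 9.5 p [0.5563 0.1696 0.2177] F [-0.  -0.7 -2.2] tq [-0.04 -0.   -0.01] op 0.22
[[-0.0, 0.167, 0.986], [-0.001, 0.986, -0.167], [-1.0, -0.001, 0.0]]
total rv [-0.2  0.   0. ] dist 0.0041
[-0.16, 0.0, 0.03, 0.0027, 0.0012, -0.0028, 1.0]
```

>>> {"name": "carry_out", "arguments": {"motion": [0, 0, 0, 0.003, 0.0012, -0.0028, 1, 0, 0, 0, 0, 0, 0, 1, 0, 0, 0, 0, 0, 0, 1]}}

```text
time_s: 9.8
eef_pos: [0.5532, 0.1714, 0.2141]
eef_rot: [0.704, 0.059, 0.705, -0.06]
wrist_force: [0.4, -0.2, -2.2]
opening: 0.221
```

```bash
python3 - <<'E'
from h import *
st();plan([.5537,.1713,.215],-.165,1,1)
T=T_cam('wrist'); im=ctrl.camera('wrist');np.save('pics/T6.npy',T);cv2.imwrite('pics/w6f.png',im)
g=cv2.cvtColor(im,cv2.COLOR_BGR2GRAY)
print(g[196:250:2,262:314:2])
print(proj('wrist',[.5557,.171,.11],T))
E
```

```text
t 9.8 p [0.5532 0.1714 0.2141] F [ 0.4 -0.2 -2.2] tq [-0.05  0.03  0.  ] op 0.221
[[-0.001, 0.167, 0.986], [-0.001, 0.986, -0.167], [-1.0, -0.001, -0.001]]
total rv [-0.2 -0.   0. ] dist 0.001
[-0.16, -0.04, 0.05, -0.0009, -0.0, 0.0005, 1.0]
[[223 224 221 221 222 224 224 222 220 220 222 224 224 224 226 225 226 225
  222 221 227 159 163 163 162 163]
 [222 225 221 221 222 223 225 223 221 221 222 225 225 224 225 225 226 225
  221 222 226 159 162 164 164 164]
 [222 224 221 220 221 223 224 223 221 221 222 224 225 224 225 226 226 225
  221 221 225 160 165 165 163 162]
 [222 224 221 220 221 223 224 224 224 212 205 223 227 226 225 225 227 225
  222 221 226 157 159 160 159 157]
 [222 224 224 220 221 223 226 203 166 161 163 161 160 205 226 224 226 225
  221 221 220 152 155 155 154 153]
 [228 231 194 173 222 225 197 103 154 160 160 159 148 117 204 225 226 225
  221 221 219 146 150 148 147 146]
 [130 134 131 181 226 220 143 103 103 103 104 104 105 103 132 228 226 225
  220 221 219 141 142 142 141 142]
 [132 134 133 132 130 168 134 137 105 106 107 108 105 103 111 202 226 225
  219 221 219 138 141
[... 1413 characters left out ...]
 179  98 102 102]
 [133 128 226 222 203  98 106 110 108 105 107 108 102 135 196 225 226 223
  220 220 220 245 225  97 103 102]
 [131 127 225 221 204 100 107 108 109 106 109 107 102 135 198 224 225 224
  220 220 220 228 224  95 103 102]
 [128 227 223 223 205 100 109 108 110 114 113 111 111 108 190 226 226 223
  220 220 205 231 224  95 102 102]
 [128 226 226 206  98 106 109 108 110 114 118 111 110 111 121 115 220 225
  219 231 191 233 225  95 103 101]
 [223 228 139 103 106 106 108 108 109 114 116 112 110 112 112 107 100 196
  224 222 193 217 229  97 104 103]
 [189 139 106 106 108 106 109 107 107 114 116 111 110 111 112 109 107  99
  195 224 197  33  40  45  48  84]]
[281.8039036  211.77534718]
```

>>> {"name": "carry_out", "arguments": {"motion": [0, 0, 0, 0.006, 0.001, 0.0005, 1, 0, 0, 0, 0.008, 0, 0, 1, 0, 0, 0, 0.006, 0, 0, 1, 0, 0, 0, 0, 0, 0, 1]}}

```text
time_s: 10.25
eef_pos: [0.5537, 0.1724, 0.1925]
eef_rot: [0.704, 0.059, 0.705, -0.059]
wrist_force: [-0.4, -0.1, -1.5]
opening: 0.217
```

```bash
python3 - <<'E'
from h import *
st();plan([.5538,.1724,.18],-.165,1,1)
E
```

```text
t 10.25 p [0.5537 0.1724 0.1925] F [-0.4 -0.1 -1.5] tq [ 0.   0.1 -0. ] op 0.217
[[-0.001, 0.167, 0.986], [-0.001, 0.986, -0.167], [-1.0, -0.001, -0.001]]
total rv [-0.1 -0.   0. ] dist 0.0125
[-0.15, -0.03, 0.04, 0.0125, -0.0, 0.0001, 1.0]
```

>>> {"name": "carry_out", "arguments": {"motion": [0, 0, 0, 0.004, 0, 0, 1, 0, 0, 0, 0.004, 0, 0, 1, 0, 0, 0, 0.004, 0, 0, 1]}}

```text
time_s: 10.55
eef_pos: [0.554, 0.1724, 0.1798]
eef_rot: [0.705, 0.059, 0.705, -0.059]
wrist_force: [0.1, 0.2, -2.4]
opening: 0.221
```

```bash
python3 - <<'E'
from h import *
st();plan([.5538,.1724,.17],-.165,1,1)
E
```

```text
t 10.55 p [0.554  0.1724 0.1798] F [ 0.1  0.2 -2.4] tq [-0.07  0.02  0.04] op 0.221
[[-0.0, 0.167, 0.986], [-0.001, 0.986, -0.167], [-1.0, -0.001, 0.0]]
total rv [-0.2  0.   0. ] dist 0.0098
[-0.15, 0.0, 0.04, 0.0098, -0.0, -0.0002, 1.0]
```

>>> {"name": "carry_out", "arguments": {"motion": [0, 0, 0, 0.004, 0, 0, 1, 0, 0, 0, 0.004, 0, 0, 1, 0, 0, 0, 0.004, 0, 0, 1, 0, 0, 0, 0.004, 0, 0, 1]}}

```text
time_s: 10.95
eef_pos: [0.5542, 0.1716, 0.1628]
eef_rot: [0.705, 0.058, 0.705, -0.06]
wrist_force: [-0.3, -0.6, 0.2]
opening: 0.221
```

>>> {"name": "carry_out", "arguments": {"motion": [0, 0, 0, 0.004, 0, 0, 1, 0, 0, 0, 0.004, 0, 0, 1]}}

```text
time_s: 11.15
eef_pos: [0.5545, 0.1715, 0.1547]
eef_rot: [0.705, 0.058, 0.704, -0.06]
wrist_force: [-0.8, -1.3, 1.1]
opening: 0.221
```

>>> {"name": "carry_out", "arguments": {"motion": [0, 0, 0, 0.004, 0, 0, 1, 0, 0, 0, 0.004, 0, 0, 1, 0, 0, 0, 0.003, 0, 0, 1]}}

```text
time_s: 11.45
eef_pos: [0.5545, 0.1713, 0.1435]
eef_rot: [0.705, 0.058, 0.704, -0.06]
wrist_force: [-1.4, -2.8, 2.9]
opening: 0.22
```

```bash
python3 - <<'E'
from h import *
st();plan([.5544,.1720,.139],-.165,1,1)
E
```

```text
t 11.45 p [0.5545 0.1713 0.1435] F [-1.4 -2.8  2.9] tq [-0.34  0.51 -0.02] op 0.22
[[0.001, 0.167, 0.986], [-0.002, 0.986, -0.167], [-1.0, -0.002, 0.001]]
total rv [-0.2  0.1  0.1] dist 0.0046
[-0.16, 0.08, 0.13, 0.0045, 0.0007, -0.0003, 1.0]
```

>>> {"name": "carry_out", "arguments": {"motion": [0, 0, 0, 0.003, -0.0005, 0, 1, 0, 0, 0, 0.002, 0, 0, 1, 0, 0, 0, 0.001, 0, 0, 1]}}

```text
time_s: 11.75
eef_pos: [0.5546, 0.1711, 0.1387]
eef_rot: [0.705, 0.058, 0.704, -0.06]
wrist_force: [-8.1, -3.2, 14.3]
opening: 0.219
```

```bash
python3 - <<'E'
from h import *
st()
E
```

```text
t 11.75 p [0.5546 0.1711 0.1387] F [-8.1 -3.2 14.3] tq [-0.44  1.34 -0.  ] op 0.219
[[0.001, 0.167, 0.986], [-0.002, 0.986, -0.167], [-1.0, -0.002, 0.001]]
```

>>> {"name": "carry_out", "arguments": {"motion": [0, 0, 0, 0.001, 0, -0.0004, 1, 0, 0, 0, 0.001, 0, 0, 1]}}

```text
time_s: 11.95
eef_pos: [0.5545, 0.1711, 0.1387]
eef_rot: [0.705, 0.058, 0.704, -0.06]
wrist_force: [-5.7, -1.4, 9.9]
opening: 0.22
```

```bash
python3 - <<'E'
from h import *
st()
s=ctrl.camera('side')
def crop(im,c,r=55):
    u,v=proj(c,[.545,.168,.12]).astype(int); print(c,u-r,v-r); return cv2.resize(im[v-r:v+r,u-r:u+r],(400,400),interpolation=2)
sc=ctrl.camera('scene')
cv2.imwrite('pics/m7.png',np.hstack([crop(sc,'scene'),crop(s,'side')]))
E
```

```text
t 11.95 p [0.5545 0.1711 0.1387] F [-5.7 -1.4  9.9] tq [-0.34  1.08 -0.01] op 0.22
[[0.002, 0.166, 0.986], [-0.002, 0.986, -0.166], [-1.0, -0.002, 0.002]]
scene 282 142
side 229 221
```

View pics/m7.png

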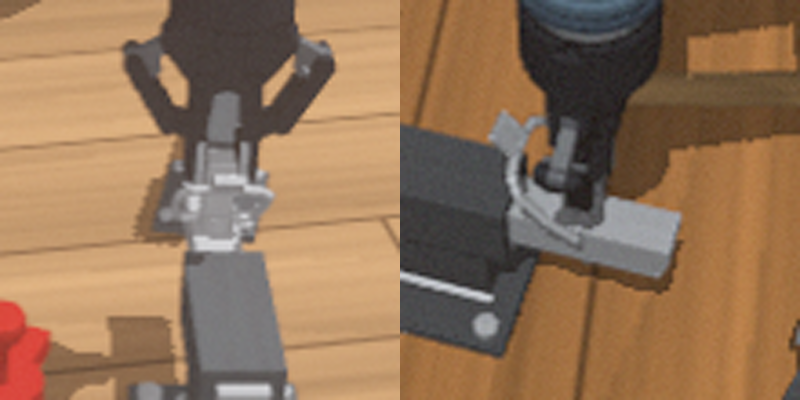

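>>> {"name": "carry_out", "arguments": {"motion": [0, 0, 0, 0, 0, 0, -1, 0, 0, 0, 0, 0, 0, -1, 0, 0, 0, 0, 0, 0, -1, 0, 0, 0, 0, 0, 0, -1, 0, 0, 0, 0, 0, 0, -1, 0, 0, 0, 0, 0, 0, -1]}}

```text
time_s: 12.65
eef_pos: [0.5553, 0.1719, 0.138]
eef_rot: [0.706, 0.059, 0.703, -0.059]
wrist_force: [0.4, 0.3, -0.9]
opening: 1.0
```

>>> {"name": "carry_out", "arguments": {"motion": [0, 0, 0, -0.01, 0, 0, -1, 0, 0, 0, -0.03, 0, 0, -1, 0, 0, 0, -0.03, 0, 0, -1, 0, 0, 0, -0.02, 0, 0, -1, 0, 0, 0, 0, 0, 0, 1]}}

```text
time_s: 13.15
eef_pos: [0.5545, 0.172, 0.2326]
eef_rot: [0.706, 0.059, 0.704, -0.059]
wrist_force: [0.2, 0.4, -0.0]
opening: 0.856
```

```bash
python3 - <<'E'
from h import *
st()
T=T_cam('wrist'); im=ctrl.camera('wrist');np.save('pics/T8.npy',T);cv2.imwrite('pics/w8f.png',im)
for c in ['wrist','side','scene']:
    if c!='wrist': ctrl.camera(c)
    for n in ['pin_head','ring_end']:
        for d in ctrl.landmark_of(c,n)[:2]: print(c,n,round(d['conf'],2),world(c,d['point'],T if c=='wrist' else None).round(4))
s=ctrl.camera('side');u,v=proj('side',[.555,.17,.13]).astype(int)
cv2.imwrite('pics/m8.png',np.hstack([cv2.resize(im[150:400,155:405],(400,400)),cv2.resize(s[v-45:v+45,u-45:u+45],(400,400),interpolation=2)]))
E
```

```text
t 13.15 p [0.5545 0.172  0.2326] F [ 0.2  0.4 -0. ] tq [0.05 0.   0.02] op 0.856
[[0.003, 0.166, 0.986], [-0.001, 0.986, -0.166], [-1.0, -0.0, 0.003]]
wrist pin_head 0.55 [0.558  0.174  0.1386]
wrist ring_end 0.8 [0.5978 0.1602 0.1628]
side pin_head 0.91 [0.5541 0.1676 0.1437]
side ring_end 0.59 [0.5968 0.165  0.1632]
scene pin_head 0.58 [0.5598 0.1744 0.1428]
```

View pics/m8.png

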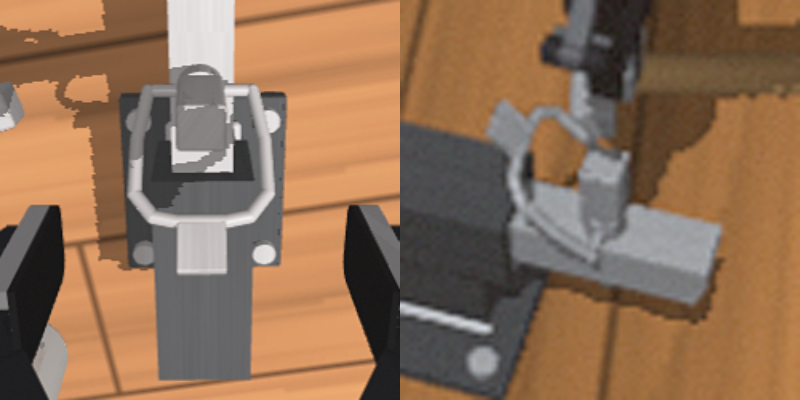

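>>> {"name": "carry_out", "arguments": {"motion": [0, 0, 0, -0.008, 0, 0.02, 1, 0, 0, 0, 0, 0, 0.035, 1, 0, 0, 0, 0, 0, 0.025, 1, 0, 0, 0, 0, 0, 0, 1, 0, 0, 0, 0, 0, 0, 1, 0, 0, 0, 0, 0, 0, 1]}}

```text
time_s: 14.25
eef_pos: [0.6315, 0.1584, 0.2327]
eef_rot: [0.701, 0.058, 0.708, -0.06]
wrist_force: [-0.9, 0.4, 0.4]
opening: 0.0
```

```bash
python3 - <<'E'
from h import *
st();plan([.6415,.1570,.172],-.166,3,1)
E
```

```text
t 14.25 p [0.6315 0.1584 0.2327] F [-0.9  0.4  0.4] tq [ 0.    0.02 -0.01] op 0.0
[[-0.01, 0.166, 0.986], [-0.002, 0.986, -0.166], [-1.0, -0.003, -0.01]]
total rv [-0.  -0.6  0.2] dist 0.0615
[-0.01, -0.18, 0.07, 0.0202, 0.0002, 0.0036, 1.0, -0.01, -0.18, 0.07, 0.0202, 0.0001, 0.0035, 1.0, -0.01, -0.18, 0.07, 0.0202, 0.0001, 0.0034, 1.0]
```

>>> {"name": "carry_out", "arguments": {"motion": [0, -0.6, 0.2, 0, 0, 0.012, 1, 0, 0, 0, 0.02, 0, 0, 1, 0, 0, 0, 0.02, 0, 0, 1, 0, 0, 0, 0.014, 0, 0, 1, 0, 0, 0, 0, 0, 0, 1]}}

```text
time_s: 14.75
eef_pos: [0.6441, 0.1572, 0.1787]
eef_rot: [0.707, 0.058, 0.703, -0.058]
wrist_force: [-0.1, -0.1, 0.1]
opening: 0.001
```

```bash
python3 - <<'E'
from h import *
st();plan([.6415,.1570,.172],-.166,1,1)
E
```

```text
t 14.75 p [0.6441 0.1572 0.1787] F [-0.1 -0.1  0.1] tq [-0.04  0.02 -0.04] op 0.001
[[0.006, 0.164, 0.986], [0.0, 0.986, -0.164], [-1.0, 0.001, 0.006]]
total rv [ 0.1  0.3 -0.1] dist 0.0072
[0.08, 0.33, -0.08, 0.0067, -0.0006, -0.0026, 1.0]
```

>>> {"name": "carry_out", "arguments": {"motion": [0, 0.3, 0, 0.007, 0, 0, 1, 0, 0, 0, 0, 0, -0.01, 1, 0, 0, 0, 0, 0, -0.012, 1, 0, 0, 0, 0, 0, -0.012, 1]}}

```text
time_s: 15.15
eef_pos: [0.611, 0.1629, 0.1734]
eef_rot: [0.706, 0.059, 0.703, -0.058]
wrist_force: [1.1, -0.8, 0.5]
opening: -0.001
```

```bash
python3 - <<'E'
from h import *
st();plan([.5557,.1715,.171],-.166,1,1)
E
```

```text
t 15.15 p [0.611  0.1629 0.1734] F [ 1.1 -0.8  0.5] tq [-0.03 -0.1  -0.04] op -0.001
[[0.004, 0.164, 0.986], [0.002, 0.986, -0.164], [-1.0, 0.002, 0.004]]
total rv [ 0.   0.2 -0.1] dist 0.056
[0.05, 0.23, -0.13, 0.0021, -0.0006, -0.056, 1.0]
```

>>> {"name": "carry_out", "arguments": {"motion": [0, 0, 0, 0.001, 0, -0.012, 1, 0, 0, 0, 0.0005, 0, -0.012, 1, 0, 0, 0, 0, 0, -0.012, 1, 0, 0, 0, 0, 0, -0.012, 1]}}

```text
time_s: 15.55
eef_pos: [0.5616, 0.1718, 0.1756]
eef_rot: [0.708, 0.059, 0.701, -0.057]
wrist_force: [0.4, -0.2, -0.5]
opening: -0.004
```

```bash
python3 - <<'E'
from h import *
st();plan([.5557,.1715,.171],-.166,1,1)
E
```

```text
t 15.55 p [0.5616 0.1718 0.1756] F [ 0.4 -0.2 -0.5] tq [-0.01 -0.01  0.02] op -0.004
[[0.01, 0.164, 0.986], [0.002, 0.986, -0.164], [-1.0, 0.004, 0.01]]
total rv [ 0.1  0.6 -0.2] dist 0.0075
[0.08, 0.57, -0.23, 0.0046, -0.0013, -0.0058, 1.0]
```

>>> {"name": "carry_out", "arguments": {"motion": [0, 0.5, 0, 0.001, -0.001, -0.012, 1, 0, 0, 0, 0.001, 0, -0.012, 1, 0, 0, 0, 0.0, 0, -0.012, 1, 0, 0, 0, 0, 0, -0.008, 1, 0, 0, 0, 0, 0, 0, 1]}}

```text
time_s: 16.05
eef_pos: [0.5137, 0.1792, 0.1761]
eef_rot: [0.706, 0.059, 0.703, -0.056]
wrist_force: [0.1, 0.1, -1.0]
opening: 0.002
```

```bash
python3 - <<'E'
from h import *
st()
for c in ['side','scene','wrist']:
    ctrl.camera(c)
    for n in ['pin_head','ring_end']:
        for d in ctrl.landmark_of(c,n)[:2]: print(c,n,round(d['conf'],2),world(c,d['point']).round(4))
x=np.array([.986,-.166]);P=np.array([.5557,.1715])
plan([*(P-.072*x),.20],-.166,1,1)
E
```

```text
t 16.05 p [0.5137 0.1792 0.1761] F [ 0.1  0.1 -1. ] tq [-0.06 -0.02  0.05] op 0.002
[[0.004, 0.163, 0.987], [0.005, 0.987, -0.163], [-1.0, 0.005, 0.003]]
side pin_head 0.61 [0.5549 0.1683 0.146 ]
side ring_end 0.63 [0.4916 0.1794 0.1289]
side ring_end 0.56 [ 0.4687 -0.0136  0.0023]
scene ring_end 0.47 [0.5011 0.1772 0.0981]
wrist ring_end 0.83 [0.5009 0.1782 0.0916]
total rv [ 0.1  0.2 -0.3] dist 0.039
[0.11, 0.18, -0.29, -0.0244, -0.0002, -0.0305, 1.0]
```

>>> {"name": "carry_out", "arguments": {"motion": [0, 0.2, -0.3, 0, 0, -0.014, 1, 0, 0, 0, 0, 0, -0.013, 1, 0, 0, 0, 0.02, 0, 0, 1, 0, 0, 0, 0.015, 0, 0, 1, 0, 0, 0, 0, 0, 0, 1, 0, 0, 0, 0, 0, 0, 1]}}

```text
time_s: 17.1
eef_pos: [0.4828, 0.1845, 0.1403]
eef_rot: [0.704, 0.057, 0.705, -0.058]
wrist_force: [0.7, -0.9, -0.1]
opening: -0.001
```

```bash
python3 - <<'E'
from h import *
st()
x=np.array([.986,-.166]);P=np.array([.5557,.1715])
plan([*(P-.070*x),.11],-.166,1,1)
T=T_cam('wrist');im=ctrl.camera('wrist');cv2.imwrite('pics/w9f.png',im)
s=ctrl.camera('side');cv2.imwrite('pics/s9f.png',s);u,v=proj('side',[.52,.175,.11]).astype(int)
cv2.imwrite('pics/m9.png',np.hstack([cv2.resize(im[120:420,130:430],(400,400)),cv2.resize(s[v-50:v+50,u-50:u+50],(400,400),interpolation=2)]))
E
```

```text
t 17.1 p [0.4828 0.1845 0.1403] F [ 0.7 -0.9 -0.1] tq [ 0.   -0.05  0.02] op -0.001
[[-0.002, 0.162, 0.987], [-0.0, 0.987, -0.162], [-1.0, -0.001, -0.001]]
total rv [ 0.2 -0.1  0. ] dist 0.0306
[0.18, -0.09, 0.04, 0.0303, -0.0007, 0.0041, 1.0]
```

View pics/m9.png

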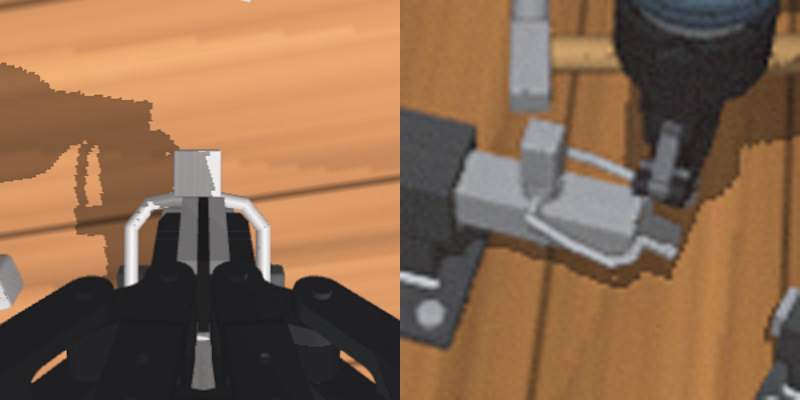

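>>> {"name": "carry_out", "arguments": {"motion": [0, 0, 0, 0.012, -0.001, 0.003, 1, 0, 0, 0, 0.012, 0, 0, 1, 0, 0, 0, 0.006, 0, 0, 1, 0, 0, 0, 0, 0, 0, 1]}}

```text
time_s: 17.6
eef_pos: [0.4873, 0.1829, 0.1094]
eef_rot: [0.705, 0.058, 0.704, -0.058]
wrist_force: [0.2, -0.1, -0.2]
opening: 0.004
```

```bash
python3 - <<'E'
from h import *
st()
x=np.array([.986,-.166]);P=np.array([.5557,.1715])
plan([*(P-.070*x),.09],-.166,1,1)
E
```

```text
t 17.6 p [0.4873 0.1829 0.1094] F [ 0.2 -0.1 -0.2] tq [-0.03 -0.02  0.01] op 0.004
[[0.002, 0.163, 0.987], [-0.0, 0.987, -0.163], [-1.0, 0.0, 0.002]]
total rv [ 0.2  0.1 -0. ] dist 0.0195
[0.15, 0.1, -0.01, 0.0194, 0.0002, -0.0007, 1.0]
```

>>> {"name": "carry_out", "arguments": {"motion": [0, 0, 0, 0.007, 0, -0.0007, 1, 0, 0, 0, 0.006, 0, 0, 1, 0, 0, 0, 0.005, 0, 0, 1]}}

```text
time_s: 17.9
eef_pos: [0.4873, 0.183, 0.0906]
eef_rot: [0.706, 0.058, 0.704, -0.058]
wrist_force: [0.3, -0.9, 1.7]
opening: 0.005
```

>>> {"name": "carry_out", "arguments": {"motion": [0, 0, 0, 0.003, 0, 0, 1, 0, 0, 0, 0.003, 0, 0, 1]}}

```text
time_s: 18.1
eef_pos: [0.4877, 0.1829, 0.0842]
eef_rot: [0.706, 0.058, 0.703, -0.058]
wrist_force: [-0.9, -0.6, 3.4]
opening: 0.003
```

>>> {"name": "carry_out", "arguments": {"motion": [0, 0, 0, 0.003, 0, 0, 1, 0, 0, 0, 0.003, 0, 0, 1]}}

```text
time_s: 18.3
eef_pos: [0.489, 0.1829, 0.0789]
eef_rot: [0.707, 0.058, 0.702, -0.058]
wrist_force: [-0.6, -1.7, 6.9]
opening: -0.001
```

>>> {"name": "carry_out", "arguments": {"motion": [0, 0.4, 0, 0.003, 0, -0.0015, 1, 0, 0, 0, 0.003, 0, -0.0005, 1]}}

```text
time_s: 18.5
eef_pos: [0.4884, 0.1834, 0.0738]
eef_rot: [0.705, 0.058, 0.704, -0.057]
wrist_force: [-0.2, 0.8, 0.2]
opening: -0.001
```

>>> {"name": "carry_out", "arguments": {"motion": [0, 0, 0, 0.003, 0, -0.0005, 1, 0, 0, 0, 0.003, 0, 0, 1]}}

```text
time_s: 18.7
eef_pos: [0.4873, 0.1835, 0.0668]
eef_rot: [0.705, 0.058, 0.704, -0.057]
wrist_force: [0.5, 0.2, -0.4]
opening: -0.001
```

Force fell to zero after the 7 N peak, so it has probably snapped. Backing off (away from the bar, then up), then checking.

>>> {"name": "carry_out", "arguments": {"motion": [0, 0, 0, 0, 0, -0.01, 1, 0, 0, 0, -0.02, 0, -0.01, 1, 0, 0, 0, -0.04, 0, -0.01, 1, 0, 0, 0, -0.04, 0, -0.03, 1, 0, 0, 0, -0.04, 0, -0.03, 1, 0, 0, 0, 0, 0, -0.03, 1, 0, 0, 0, 0, 0, 0, 1]}}

```text
time_s: 19.4
eef_pos: [0.3587, 0.2033, 0.2072]
eef_rot: [0.701, 0.058, 0.708, -0.058]
wrist_force: [0.4, -0.4, -1.3]
opening: 0.004
```

```bash
python3 - <<'E'
from h import *
st(); ims=[]
for c,r in [('side',45),('scene',45),('wrist',70)]:
    im=ctrl.camera(c); cv2.imwrite(f'pics/{c}10.png',im)
    for n in ['pin_head','ring_end','pin']:
        for d in ctrl.landmark_of(c,n)[:2]: print(c,n,round(d['conf'],2),world(c,d['point']).round(4))
    u,v=proj(c,[.54,.173,.1]).astype(int); u=min(max(u,r),560-r); v=min(max(v,r),420-r); ims.append(cv2.resize(im[v-r:v+r,u-r:u+r],(266,400),interpolation=2) if 0 else cv2.resize(im[v-r:v+r,u-r:u+r],(266,266),interpolation=2))
cv2.imwrite('pics/m10.png',np.hstack(ims))
E
```

```text
t 19.4 p [0.3587 0.2033 0.2072] F [ 0.4 -0.4 -1.3] tq [ 0.   -0.03 -0.02] op 0.004
[[-0.009, 0.164, 0.986], [0.001, 0.987, -0.164], [-1.0, -0.0, -0.01]]
side pin_head 0.88 [0.5494 0.1693 0.144 ]
side ring_end 0.57 [0.5415 0.1705 0.0562]
side pin 0.81 [0.556  0.1702 0.0489]
scene pin_head 0.58 [0.5555 0.1697 0.1418]
scene ring_end 0.57 [0.5438 0.1709 0.06  ]
scene pin 0.64 [0.6006 0.1633 0.1103]
scene pin 0.53 [0.5558 0.1727 0.0535]
wrist pin_head 0.16 [0.6408 0.4041 0.0025]
```

View pics/m10.png

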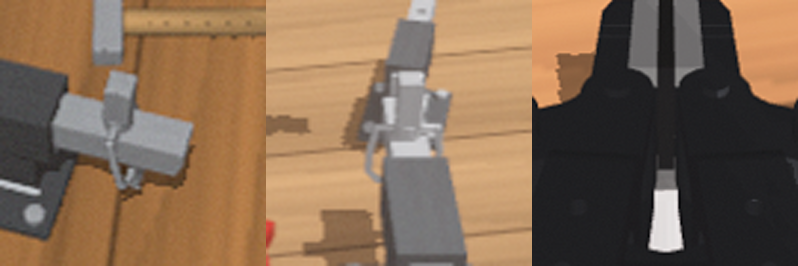

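```bash
python3 - <<'E'
from h import *
a=cv2.imread('pics/s9f.png');b=cv2.imread('pics/side10.png')
u,v=proj('side',[.556,.171,.148]).astype(int); t=a[v-9:v+7,u-7:u+8]; S=b[v-15:v+13,u-13:u+14]
r=cv2.matchTemplate(S,t,cv2.TM_CCOEFF_NORMED); print(r.max(),np.unravel_index(r.argmax(),r.shape),'same=(6,6)'); i=r[4:9,6];print(i)
print('1mm up =',proj('side',[.556,.171,.149])-proj('side',[.556,.171,.148]))
o=onz; T=T_cam('side')
for z in (.162,):
    print('head top corners', [proj('side',[.556,.171,z])])
for d in ctrl.landmark_of('side','hammer')[:1]+ctrl.landmark_of('side','spray')[:1]: print(world('side',d['point']).round(3))
E
```

```text
0.9421518 (np.int64(6), np.int64(7)) same=(6,6)
[0.43406194 0.64387536 0.8019634  0.76654834 0.65442425]
1mm up = [ 0.00089018 -0.26568785]
head top corners [array([279.5142075 , 266.11686719])]
[ 0.47  -0.013  0.006]
[ 0.784 -0.01   0.001]
```

```bash
python3 - <<'E'
from h import *
a=cv2.imread('pics/s9f.png',0);b=cv2.imread('pics/side10.png',0)
a,b=[cv2.resize(i,None,fx=4,fy=4,interpolation=cv2.INTER_CUBIC) for i in (a,b)]
def sh(n,P,w,h,dy=0):
    u,v=(proj('side',P)*4).astype(int); t=a[v-h:v+h,u-w:u+w]; S=b[v-h-12:v+h+12,u-w-12:u+w+12]
    r=cv2.matchTemplate(S,t,cv2.TM_CCOEFF_NORMED); k=np.unravel_index(r.argmax(),r.shape); print(n,round(float(r.max()),3),'dv,du px',(k[0]-12)/4,(k[1]-12)/4)
sh('head top',[.556,.171,.16],36,16); sh('head low',[.556,.171,.13],30,14); sh('bar top end',[.502,.181,.11],20,20); sh('tube mouth',[.62,.163,.12],40,30)
E
```

```text
head top 0.946 dv,du px 0.25 1.0
head low 0.939 dv,du px 0.25 0.75
bar top end 0.924 dv,du px -2.25 0.75
tube mouth 0.948 dv,du px 0.0 0.0
```

```bash
python3 -c "
from bench import ctrl; print(ctrl.hand_in())"
```

```text
the job is handed in; nothing more can be done
None
```

The linch pin is in the hitch with its collar on the bar, its ring snapped shut underneath, and the job is handed in. I finished at about 20 s of the 64 s allowed.

- **Insertion:** I took the pin out of the block, lined it up over the bar's hole with the wrist camera, and pushed it down gently. The last push read about 14 N, and the pin stopped at the expected height.
- **Ring:** I released the pin, swept the ring over the head with shut fingers, and pressed the tab down past the bar's end. The force rose to about 7 N and then dropped to zero, as a snap would.
- **Ring check:** The detectors placed the ring end at about (0.542, 0.171, 0.057), which matches the shut position under the bar.
- **Pin check:** They placed the pin head 0.142–0.144 m above the bench; fully home is 0.142 m. Comparing side pictures from before and after the press shows it was neither lifted nor tilted.
- **Sideways shift:** Between those two pictures, the head moved sideways by about 1 pixel (roughly 2 mm). This is probably play in the hole or a small slide of the bar. The bar-end match was poor, so it didn't settle which.
- **Detectors:** One pin-head reading was about 6 mm off the others in x, and the wrist camera's last pin-head report was false, at low confidence.
- **Bystanders:** The hammer and spray read within a few millimetres of where they started. I didn't re-measure the rods or the brush, but the arm went nowhere near them.

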